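Feed a rack slat home in the drill jig with the push stick

TASK

Take the push stick by its upright grip and use its blade to feed the wooden slat that lies in the open infeed of the drill jig through the narrow tunnel until its rounded end butts against the hidden end stop; the stop can only be felt, so there press gently, with about 10 newtons on top of the drag of sliding, and never with more than 20. Leave the slat lying against the stop, draw the stick out and stand it upright on the bench again, off the jig. Touch the slat with the stick only, and leave the glitter jar, the cap dish and the sanding block where they are.

Things in the scene. Friction and masses are not known exactly. Their poses are not given: they have to be found in the camera images.
- drill_jig: wooden drill jig screwed to the bench, 252 x 70 x 26 mm (a thumb screw sticks out beyond its far end). Origin: underside of the base board, on the channel's centre line, at the tunnel mouth; x = feed direction, y across, z up. Base board 8 mm thick (its top is the channel floor), x = -126 to +126. Open infeed: 12 mm high rails (tops at z = 20), 30 mm apart, x = -125 to -30, then a funnel to the tunnel.
- tunnel_mouth (a point): centre of the channel floor at the tunnel mouth (jig x = 0, z = 8 mm). The tunnel is 24 mm wide, 12 mm high, with a plywood roof from z = 20 to 26, x = 0 to 126 mm
- shoe_point (a point): nose of a sprung steel shoe in the tunnel's +y wall (jig x = 48 mm). It stands 4 mm into the tunnel, gives way to the slat, drags on it (sliding past it takes a push of roughly 3 to 9 N, varying) and keeps it from slipping back. Before the shoe the slat slides freely
- stop_block: steel end-stop block closing the tunnel's far end, fixed to the jig; origin on its inner face, jig x = 116 mm, z = 0, centre line; axes as the jig. In front of it, out of sight in the tunnel, stands a hard rubber pad on a set screw that is set differently each time: the pad's face lies anywhere from jig x = 94 to 108 mm. The pad gives about 1 mm for 6 N, at most 4 mm.
- slat: loose flat light-wood slat 80 long (x), 22 wide (y), 10 thick (z), 30 g; origin centre of its underside. Rounded leading end at +x, toward the tunnel; square tail at -x. Starts flat on the infeed floor, with its leading end 4 to 16 mm before the tunnel mouth.
- slat_nose (a point): tip of the slat's rounded leading end, mid thickness (slat x = +40 mm)
- slat_tail (a point): middle of the slat's square tail face (slat x = -40 mm)
- push_stick: loose hardwood push stick, 90 g, standing upright on the bench. Origin on its underside, beneath the middle of the grip. Blade along x: 18 wide, 10 high, from x = -55 to +85 mm. Upright grip block on it: 46 long (x), 16 thick (y), up to z = 76 mm. Take the grip across y.
- stick_tip (a point): middle of the square front face of the blade (stick x = +85 mm, z = 5 mm)
- glitter_jar: small glitter jar with white lid, 41 across, 55 high, origin under its centre; leave it
- cap_dish: tin dish with gold caps, 82 across, 20 high, origin under its centre; leave it
- sanding_block: wooden sanding block 40 x 85 x 31, origin under its centre; leave it
There are look-alikes about, which are no part of the job. Of the things shaped like the slat, the wood one is meant.

How it is judged:
By the outcome, as a careful person would: the job done as asked, in the order asked, and still so for the second after the job is handed in, with the robot touching nothing.
It also fails if it takes over 70 s, if anything falls off the work surface, if the arm or the gripper's body presses on something with over 40 N, if the wrist force passes 120 N, or if a joint passes its speed limit or range.

ROBOT

A 6-joint arm with a two-finger parallel gripper is mounted at the origin on a cart in front of the work surface, level with it; the furniture and walls round the work are solid. World frame = base frame: x ahead of the robot, y to its left, z up, the work surface at z = 0. Lengths are in m, angles in rad, forces in N, time in s.
With the tool pointing down it reaches from about 0.35 to 0.775 m from the base axis. Payload 5.5 kg.
Tool frame: the origin (TCP) lies between the finger pads; the fingertips stand 19 mm ahead of it and the grasp point (between the pads) is the TCP (env.tcp_to_tips is the distance from the TCP to the fingertips, in m); z points along the fingers, y is the direction in which the jaws open and shut (so a half turn about z gives the same grasp; the last joint's range is limited). The gripper opens to 85 mm and grips with 20 to 120 N. Pads are 22 mm wide; open, the fingers measure 114 mm over their backs; the gripper's body (76 mm by 85 mm) begins 54 mm behind the grasp point. The pads swing forward as they close: fully open they stand 13 mm farther back than shut.
Start: joints at [-1.398, 0.313, 0.046, 1.304, 0, 1.431], TCP at [0.177, -0.547, 0.23] pointing down, gripper open.
Joint ranges: [-2.76, 2.76], [-0.86, 1.69], [-1.03, 1.26], [-2.2, 2.34], [-1.47, 1.5], [-3.14, 3.14]. Speed limits (rad/s): [2.57, 2.57, 3.14, 3.14, 3.14, 3.14].

INTERFACE

Orientations are given as a unit quaternion [w, x, y, z].
In Python, from workcell import env, eyes, job gives the robot as it stands. The module is installed in compiled form; this text tells all that it offers.
- The arm moves only by the tool move_arm, never from a script. Its argument "commands" is a list of rows, each a list of 3 entries, a list of its own where there are three numbers: the shift along the world's x, y, z as a fraction of full scale, then the turn, a rotation vector about the world's x, y, z as a fraction of full scale, then the gripper command: -1 is shut, 1 is fully open, values between are in proportion. In form: [[[x, y, z], [wx, wy, wz], gripper], ...]. A call has 1 to 5 rows; each row shifts and turns the commanded pose from where the row before left it; what a row does not reach is not made up. Full scale, the value 1, is 0.04 m for a shift and 8 degrees for a turn. A row lasts 1/10 s, in which the tool goes at most 50 mm and 8.59 degrees, less where a joint would pass 70% of its speed; a pose out of reach is approached as far as the arm can. A call with a number of a shift or a turn outside -1 to 1 is refused whole. A call with a gripper value outside its range is refused whole. The fingers move at their own pace and stop on an object; "newtons" is the grip in N (left out, the last holds). Time passes only in rows, so rows that do not move let the fingers close. It gives the time, the measured TCP pose, the force and the opening at its end, in the units of the state.
- env.get_state(): the state, without advancing time (a new reading comes with each control period).
- eyes.read_camera(name): name is "scene" or "top" or "wrist"; returns a dict with "frame" (420x560x3 uint8, red, green, blue), "mtx" (3x3 intrinsics, pixels), "camera_from_world" (4x4, takes a point from world to camera coordinates); the wrist camera has in their place "mount" (4x4, takes a point from camera to tool coordinates, whose origin is the TCP and whose axes are the flange's). Camera axes: x right, y down, z forward; pixel columns grow to the right and rows downward; lengths in m; the calibration is good to about 2 mm. The wrist camera is an equidistant fisheye: a pixel r from the principal point sees the ray r / f radians off the axis. A picture is of the moment at which its call begins: read the wrist's pose just before it. There is no depth.
- job.hand_in(): hands the job in, once; it reports no verdict.
The state is a dict: "clock": time; "joint_pos": joint angles; "qvel": joint speeds; "tau": joint torques, N m; "tcp_pos": TCP position; "orientation": TCP orientation; "wrist_force": force on the tool from outside, world axes, zero at the start; "ft_torque": the same for the moment, N m; "finger_gap": finger opening in m.
Only numpy, scipy, OpenCV 4.12 (cv2) and the standard library are available. Lean on these libraries where they do the work, as an engineer would, in place of code of your own. Each camera call takes 0.05 s, during which the arm holds its last target.

## Working session

There is one attempt and no reset: what is moved stays moved. The work goes in short steps, Python scripts to look and compute and a tool call to move; the robot and the scene stay as the last step left them, time stands still between calls to the robot, and variables do not carry over. Pictures are saved under pics/ and viewed, and the job is handed in when it is done.

Besides the shell and the picture viewer there is one more tool, called after ">>>" by a JSON object that holds its "api" and its "payload". move_arm: Moves the arm, as the interface text tells. Its arguments: {"type":"object","properties":{"commands":{"type":"array","items":{"type":"array"}},"newtons":{"type":"number"}},"required":["commands"]}

```bash
mkdir -p pics
cat > h.py <<'E'
import numpy as np, cv2
from workcell import env, eyes, job
def ray(cam,u,v):
    K=cam["mtx"];T=np.array(cam["camera_from_world"])
    d=np.linalg.inv(K)@np.array([u,v,1.]);R=T[:3,:3]
    return -R.T@T[:3,3], R.T@d
def onz(cam,u,v,z):
    o,d=ray(cam,u,v); return o+d*(z-o[2])/d[2]
def proj(cam,p):
    T=np.array(cam["camera_from_world"]);q=T[:3,:3]@np.array(p)+T[:3,3];q=np.array(cam["mtx"])@q;return q[:2]/q[2]
def save(n,im): cv2.imwrite("pics/"+n+".png",cv2.cvtColor(im,cv2.COLOR_RGB2BGR))
E
python3 - <<'E'
from h import *
import pickle
s=env.get_state();print(s)
for n in("scene","top"):
    c=eyes.read_camera(n);save(n+"0",c["frame"]);pickle.dump(c,open(n+".pkl","wb"));print(n,c["mtx"],c["camera_from_world"])
c=eyes.read_camera("wrist");save("wrist0",c["frame"]);print({k:v for k,v in c.items() if k!="frame"})
E
```

```text
{'clock': 0.0, 'joint_pos': array([-1.39762393e+00,  3.14003666e-01,  4.49958844e-02,  1.30355967e+00,
       -2.76558485e-06,  1.43120943e+00]), 'qvel': array([-0.00077572, -0.00069992, -0.00056137,  0.00116843, -0.00141119,
       -0.00159293]), 'tau': array([ 3.35096565e-04, -4.80629826e+01,  2.98531187e+01,  1.92900124e-02,
       -1.78388209e-04, -2.88616171e-06]), 'tcp_pos': array([ 0.17683123, -0.54662078,  0.2286139 ]), 'orientation': array([-8.85412094e-04,  9.87797213e-01,  1.55742998e-01, -1.62528908e-05]), 'wrist_force': array([ 0.21272875, -1.01535391,  1.13925717]), 'ft_torque': array([ 0.00157669, -0.00034876,  0.01205633]), 'finger_gap': 0.08536071123917822}
scene [[382.42915211   0.         277.1446184 ]
 [  0.         382.42915211 212.38648242]
 [  0.           0.           1.        ]] [[-0.6113998  -0.79123626 -0.01163877  0.45420987]
 [-0.45205584  0.36130639 -0.8155386   0.20985084]
 [ 0.64948887 -0.49335877 -0.57858563  0.72164891]
 [ 0.          0.          0.          1.        ]]
top [[426.25474031   0.         278.49167062]
 [  0.         426.25474031 214.29430336]
 [  0.           0.           1.        ]] [[ 1.15245414e-02 -9.99933406e-01 -6.06610654e-04  1.86200319e-01]
 [-9.98824206e-01 -1.14831847e-02 -4.70992833e-02  4.98025561e-01]
 [ 4.70891809e-02  1.14869504e-03 -9.98890029e-01  9.70922738e-01]
 [ 0.00000000e+00  0.00000000e+00  0.00000000e+00  1.00000000e+00]]
{'mtx': array([[325.1922621 ,   0.        , 280.19534306],
       [  0.        , 325.1922621 , 204.41685564],
       [  0.        ,   0.        ,   1.        ]]), 'mount': array([[ 1.02855845e-03, -9.51938950e-01, -3.06286104e-01,
         7.78916177e-02],
       [ 9.99999471e-01,  9.84861259e-04,  2.97206139e-04,
        -5.29757934e-04],
       [ 1.87272188e-05, -3.06286248e-01,  9.51939459e-01,
        -1.43843060e-01],
       [ 0.00000000e+00,  0.00000000e+00,  0.00000000e+00,
         1.00000000e+00]])}
```

View pics/top0.png

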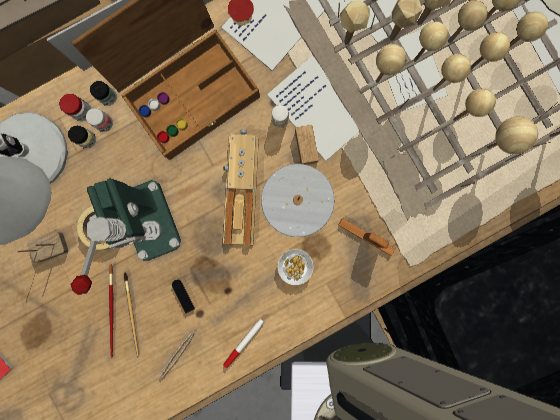

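View pics/scene0.png

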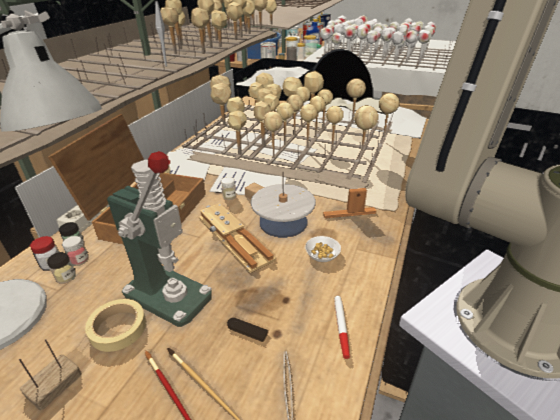

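Run:
```python
import cv2
a=cv2.imread("pics/top0.png")
cv2.imwrite("pics/top0z.png",cv2.resize(a[60:330,130:490],None,fx=2.2,fy=2.2,interpolation=cv2.INTER_CUBIC))
```

```text
(no output)
```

View pics/top0z.png

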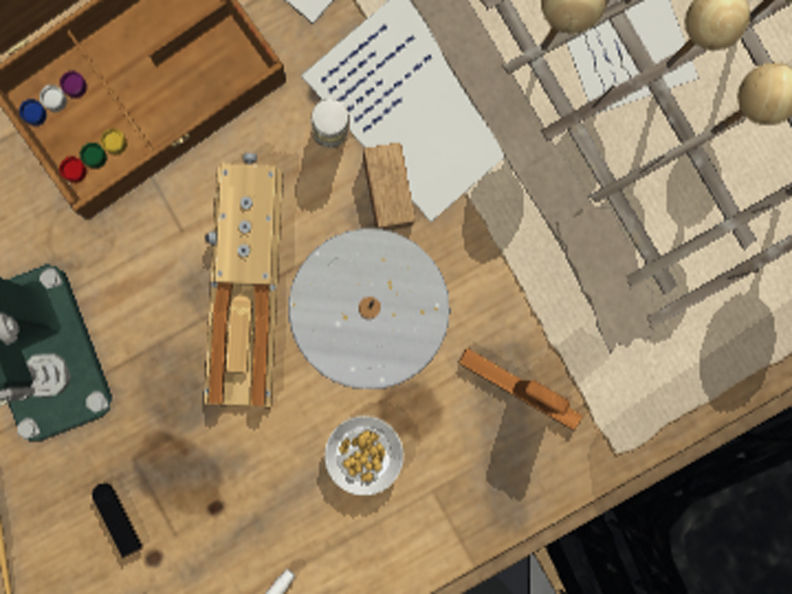

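The top view shows the jig at about (240,190) px with the tunnel facing away from the robot. The wood slat lies in the infeed at about (238,215), and the stick is at about (367,235) with its long end toward the upper left. The black slat at (183,296) is the decoy. I'll zoom in to measure.

Run:
```python
import cv2
a=cv2.imread("pics/top0.png")
def z(n,y0,y1,x0,x1,f):
    b=cv2.resize(a[y0:y1,x0:x1],None,fx=f,fy=f,interpolation=cv2.INTER_CUBIC)
    for x in range(x0,x1,10):
        cv2.putText(b,str(x),((x-x0)*f,8),0,.3,(255,0,255),1);cv2.line(b,((x-x0)*f,10),((x-x0)*f,16),(255,0,255),1)
    for y in range(y0,y1,10):
        cv2.putText(b,str(y),(0,(y-y0)*f+3),0,.3,(255,0,255),1)
    cv2.imwrite("pics/"+n+".png",b)
z("jig",125,255,190,290,4)
z("stick",205,265,325,405,8)
```

```text
(no output)
```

View pics/jig.png

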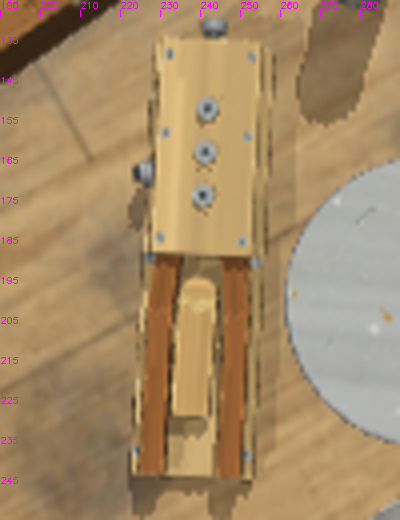

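View pics/stick.png

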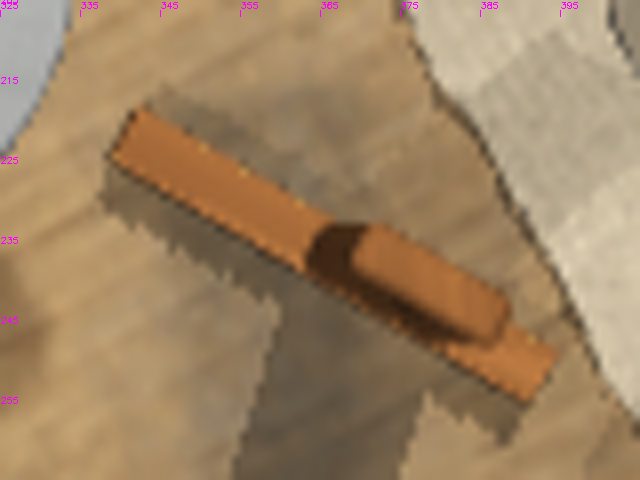

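Run:
```python
from h import *
import pickle
c=pickle.load(open("top.pkl","rb"))
P=lambda u,v,z:(onz(c,u,v,z)*1000).round(1)
f=lambda x,y:(190+x/4-.0,125+y/4)
for n,px,z in [("roofTL",(157,40),.026),("roofTR",(262,40),.026),("roofBL",(152,253),.026),("roofBR",(250,255),.026),
 ("baseBL",(132,476),.008),("baseBR",(253,478),.008),("railLin",(165,474),.020),("railRin",(218,474),.020),("railLout",(141,474),.020),("railRout",(244,474),.020),
 ("railLin_mid",(180,290),.020),("railRin_mid",(222,290),.020),
 ("slattailL",(173,415),.018),("slattailR",(208,415),.018),("slatnose",(198,278),.018)]:
    print(n,P(*f(*px),z))
g=lambda x,y:(325+x/8,205+y/8)
for n,px,z in [("tipA",(142,104),.010),("tipB",(108,155),.010),("rearA",(560,352),.010),("rearB",(530,402),.010),("gripTL",(375,222),.076),("gripBL",(352,258),.076),("gripTR",(512,300),.076),("gripBR",(485,343),.076)]:
    print(n,P(*g(*px),z))
for n,px in [("dish",(295,267)),("susan",(298,200))]: print(n,P(*px,.02))
```

```text
roofTL [675.8 306.9  26. ]
roofTR [676.5 246.7  26. ]
roofBL [553.3 307.6  26. ]
roofBR [552.8 251.8  26. ]
baseBL [426.  319.1   8. ]
baseBR [425.6 249.3   8. ]
railLin [427.6 298.8  20. ]
railRin [427.9 268.6  20. ]
railLout [427.4 312.5  20. ]
railRout [428.1 253.8  20. ]
railLin_mid [532.8 292.   20. ]
railRin_mid [533.1 267.9  20. ]
slattailL [461.3 295.   18. ]
slattailR [461.5 275.   18. ]
slatnose [540. 282.  18.]
tipA [489.1  43.5  10. ]
tipB [474.2  53.2  10. ]
rearA [419.1 -77.   10. ]
rearB [404.7 -68.4  10. ]
gripTL [455.4  -9.4  76. ]
gripBL [445.7  -3.2  76. ]
gripTR [434.9 -46.2  76. ]
gripBR [423.3 -38.9  76. ]
dish [376. 153.  20.]
susan [528.7 147.6  20. ]
```

Measurements agree with the given sizes:

| Item | Position (mm) | Heading | Size check |
|---|---|---|---|
| Jig origin | (552.5, 280) | −1.65° | – |
| Slat | nose 12.5 before the mouth | along the channel | length 79 (80 given) |
| Stick | (439.5, −24.7) | 60° | length 139.6, width 17.8 |

I'll approach with the tool's x axis at 240° so joint 6 stays in range.

>>> {"api": "move_arm", "payload": {"commands": [[[0.22, 0.435, -0.06], [0, 0, 0.925], 1], [[0.22, 0.435, -0.06], [0, 0, 0.925], 1], [[0.22, 0.435, -0.06], [0, 0, 0.925], 1], [[0.22, 0.435, -0.06], [0, 0, 0.925], 1], [[0.22, 0.435, -0.06], [0, 0, 0.925], 1]]}}

```text
clock: 0.65
tcp_pos: [0.2211, -0.4592, 0.2171]
orientation: [-0.0, 0.886, 0.463, 0.0]
wrist_force: [0.2, 0.1, 0.4]
finger_gap: 0.0858
```

```bash
python3 -c "
from h import *
s=env.get_state();print(s['joint_pos'],s['tcp_pos'],s['wrist_force'])"
```

```text
[-1.27968784e+00  1.91542877e-01 -1.44704390e-01  1.23517146e+00
  5.07029781e-05  8.98173844e-01] [ 0.22111633 -0.45920313  0.21709073] [0.1679296  0.1389252  0.42848101]
```

The joint 6 model holds, so I'll continue.

>>> {"api": "move_arm", "payload": {"commands": [[[0.22, 0.435, -0.06], [0, 0, 0.925], 1], [[0.22, 0.435, -0.06], [0, 0, 0.925], 1], [[0.22, 0.435, -0.06], [0, 0, 0.925], 1], [[0.22, 0.435, -0.06], [0, 0, 0.925], 1], [[0.22, 0.435, -0.06], [0, 0, 0.925], 1]]}}

```text
clock: 1.15
tcp_pos: [0.2651, -0.3722, 0.2052]
orientation: [-0.0, 0.693, 0.721, 0.0]
wrist_force: [-0.0, -0.3, -0.2]
finger_gap: 0.0855
```

>>> {"api": "move_arm", "payload": {"commands": [[[0.22, 0.435, -0.06], [0, 0, 0.925], 1], [[0.22, 0.435, -0.06], [0, 0, 0.925], 1], [[0.22, 0.435, -0.06], [0, 0, 0.925], 1], [[0.22, 0.435, -0.06], [0, 0, 0.925], 1], [[0.22, 0.435, -0.06], [0, 0, 0.925], 1]]}}

```text
clock: 1.65
tcp_pos: [0.3091, -0.2852, 0.1932]
orientation: [-0.0, 0.429, 0.903, 0.0]
wrist_force: [0.2, 0.4, -0.2]
finger_gap: 0.0854
```

>>> {"api": "move_arm", "payload": {"commands": [[[0.22, 0.435, -0.06], [0, 0, 0.925], 1], [[0.22, 0.435, -0.06], [0, 0, 0.925], 1], [[0.22, 0.435, -0.06], [0, 0, 0.925], 1], [[0.22, 0.435, -0.06], [0, 0, 0.925], 1], [[0.22, 0.435, -0.06], [0, 0, 0.925], 1]]}}

```text
clock: 2.15
tcp_pos: [0.3531, -0.1983, 0.1813]
orientation: [-0.0, 0.12, 0.993, 0.0]
wrist_force: [-0.2, -1.7, -1.1]
finger_gap: 0.0854
```

>>> {"api": "move_arm", "payload": {"commands": [[[0.22, 0.435, -0.06], [0, 0, 0.925], 1], [[0.22, 0.435, -0.06], [0, 0, 0.925], 1], [[0.22, 0.435, -0.06], [0, 0, 0.925], 1], [[0.22, 0.435, -0.06], [0, 0, 0.925], 1], [[0.22, 0.435, -0.06], [0, 0, 0.925], 1]]}}

```text
clock: 2.65
tcp_pos: [0.397, -0.1113, 0.1693]
orientation: [-0.0, -0.201, 0.98, 0.0]
wrist_force: [-0.0, -0.2, 0.1]
finger_gap: 0.0855
```

>>> {"api": "move_arm", "payload": {"commands": [[[0.22, 0.435, -0.06], [0, 0, 0.925], 1], [[0.22, 0.435, -0.06], [0, 0, 0.925], 1], [[0.22, 0.435, -0.06], [0, 0, 0.925], 1], [[0.2, 0.435, -0.06], [0, 0, 0.925], 1], [[0, 0, 0], [0, 0, 0], 1]]}}

```text
clock: 3.15
tcp_pos: [0.4315, -0.041, 0.1595]
orientation: [-0.0, -0.444, 0.896, 0.0]
wrist_force: [0.8, 0.8, -0.4]
finger_gap: 0.0855
```

```bash
cat >> h.py <<'E'
from scipy.spatial.transform import Rotation as Rn
def st():
    s=env.get_state();q=s['orientation'];R=Rn.from_quat(np.r_[q[1:],q[0]]).as_matrix()
    print('t',s['clock'],'p',(s['tcp_pos']*1000).round(1),'yaw',np.degrees(np.arctan2(R[1,0],R[0,0])).round(2),'zax',R[:,2].round(3),'F',s['wrist_force'].round(2),'T',s['ft_torque'].round(3),'gap',round(s['finger_gap']*1000,1),'j',s['joint_pos'].round(2))
    return s,R
E
python3 - <<'E'
from h import *
s,R=st()
c=eyes.read_camera("wrist");save("w1",c["frame"])
E
```

```text
t 3.15 p [431.5 -41.  159.5] yaw -127.25 zax [-0.001  0.001 -1.   ] F [ 0.8   0.78 -0.44] T [-0.062 -0.031  0.02 ] gap 85.5 j [-0.28  0.08 -0.42  1.07  0.   -1.2 ]
```

View pics/w1.png

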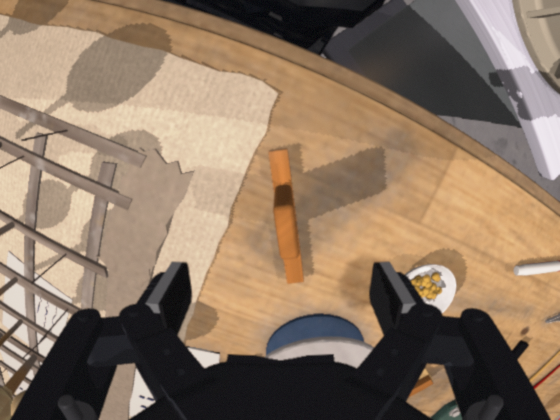

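The wrist view shows the stick in the middle between the open fingers at about (285,215) px. I'll align and descend.

>>> {"api": "move_arm", "payload": {"commands": [[[0.2, 0.41, -0.3], [0, 0, 0.913], 1], [[0, 0, -0.7], [0, 0, 0], 1], [[0, 0, -0.8], [0, 0, 0], 1], [[0, 0, -0.7], [0, 0, 0], 1], [[0, 0, -0.43], [0, 0, 0], 1]]}}

```text
clock: 3.7
tcp_pos: [0.4377, -0.0267, 0.0409]
orientation: [-0.001, -0.497, 0.868, 0.001]
wrist_force: [0.1, -0.2, 1.0]
finger_gap: 0.0856
```

Run:
```python
from h import *
s,R=st()
c=eyes.read_camera("wrist");save("w2",c["frame"])
```

```text
t 3.7 p [437.7 -26.7  40.9] yaw -120.37 zax [-0.003  0.    -1.   ] F [ 0.13 -0.24  0.96] T [-0.048  0.028 -0.037] gap 85.6 j [-0.24  0.21 -0.59  0.77 -0.   -1.28]
```

View pics/w2.png

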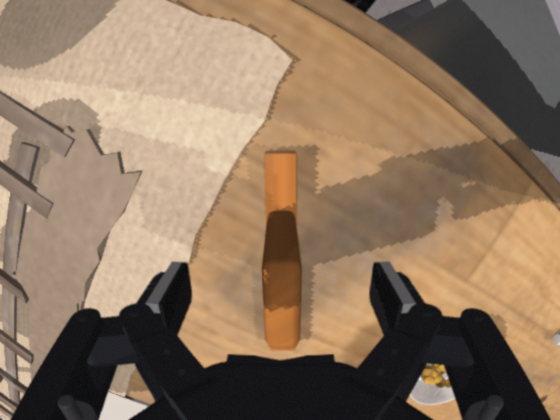

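The grip is centred between the fingers, so I'll close.

>>> {"api": "move_arm", "payload": {"commands": [[[0.03, 0.04, 0], [0, 0, 0.05], 0], [[0, 0, 0], [0, 0, 0], -0.5], [[0, 0, 0], [0, 0, 0], -1], [[0, 0, 0], [0, 0, 0], -1], [[0, 0, 0], [0, 0, 0], -1]], "newtons": 90}}

```text
clock: 4.25
tcp_pos: [0.4411, -0.0247, 0.0434]
orientation: [0.0, -0.502, 0.865, -0.0]
wrist_force: [1.0, -0.4, -1.6]
finger_gap: 0.0146
```

>>> {"api": "move_arm", "payload": {"commands": [[[0, 0, 0], [0, 0, 0], -1], [[0, 0, 0], [0, 0, 0], -1]]}}

```text
clock: 4.45
tcp_pos: [0.441, -0.0247, 0.0433]
orientation: [0.0, -0.502, 0.865, -0.0]
wrist_force: [-0.4, -0.5, 5.4]
finger_gap: 0.0148
```

Run:
```python
from h import *
s,R=st()
c=eyes.read_camera("wrist");save("w3",c["frame"])
```

```text
t 4.45 p [441.  -24.7  43.3] yaw -119.78 zax [ 0.001 -0.    -1.   ] F [-0.41 -0.47  5.41] T [-0.008  0.192 -0.003] gap 14.8 j [-0.24  0.21 -0.59  0.77 -0.   -1.29]
```

View pics/w3.png

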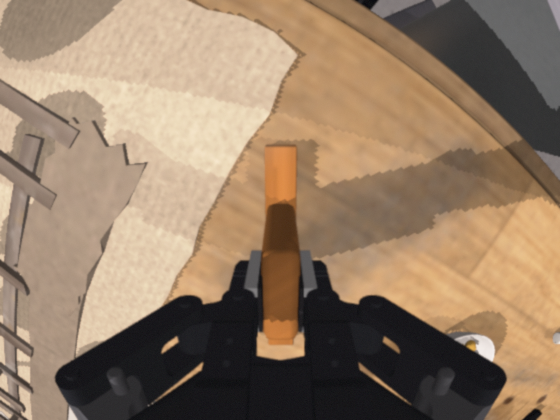

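Gripped. Now I'll lift the stick high enough to clear the turntable.

>>> {"api": "move_arm", "payload": {"commands": [[[0, 0, 0.5], [0, 0, 0], -1], [[0, 0, 1], [0, 0, 0], -1], [[0, 0, 1], [0, 0, 0], -1], [[0, 0, 1], [0, 0, 0], -1], [[-0.2, 0.8, 0], [0, 0, -0.9], -1]]}}

```text
clock: 5.0
tcp_pos: [0.4372, 0.0052, 0.1879]
orientation: [0.004, -0.444, 0.896, -0.004]
wrist_force: [0.1, 1.3, 0.0]
finger_gap: 0.0152
```

>>> {"api": "move_arm", "payload": {"commands": [[[-0.22, 0.86, 0], [0, 0, -0.9], -1], [[-0.22, 0.86, 0], [0, 0, -0.9], -1], [[-0.22, 0.86, 0], [0, 0, -0.9], -1], [[-0.22, 0.86, 0], [0, 0, -0.9], -1], [[-0.22, 0.86, 0], [0, 0, -0.9], -1]]}}

```text
clock: 5.5
tcp_pos: [0.3877, 0.1807, 0.1825]
orientation: [-0.0, -0.145, 0.989, 0.0]
wrist_force: [-0.2, -0.3, 0.0]
finger_gap: 0.0145
```

>>> {"api": "move_arm", "payload": {"commands": [[[-0.22, 0.86, 0], [0, 0, -0.9], -1], [[-0.22, 0.86, 0], [0, 0, -0.9], -1], [[-0.2, 0.6, 0], [0, 0, -0.45], -1], [[0, 0, 0], [0, 0, 0], -1]]}}

```text
clock: 5.9
tcp_pos: [0.3617, 0.2744, 0.1823]
orientation: [-0.0, 0.007, 1.0, 0.0]
wrist_force: [0.4, 0.1, -2.2]
finger_gap: 0.0144
```

Run:
```python
from h import *
s,R=st()
c=eyes.read_camera("top");save("t4",c["frame"])
a=cv2.imread("pics/t4.png");cv2.imwrite("pics/t4z.png",cv2.resize(a[120:320,130:330],None,fx=3,fy=3,interpolation=cv2.INTER_CUBIC))
c=eyes.read_camera("wrist");save("w4",c["frame"])
```

```text
t 5.9 p [361.7 274.4 182.3] yaw 179.23 zax [-0.001  0.    -1.   ] F [ 0.43  0.09 -2.25] T [ 0.021 -0.008  0.01 ] gap 14.4 j [ 0.47  0.1  -0.34  1.13  0.    0.48]
```

View pics/t4z.png

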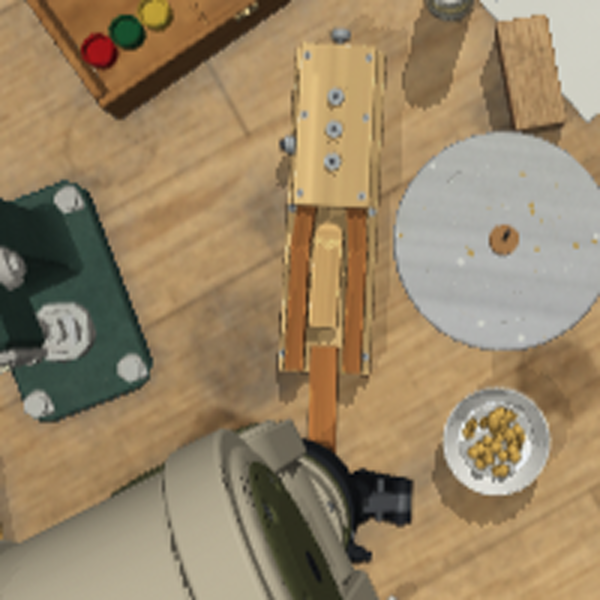

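View pics/w4.png

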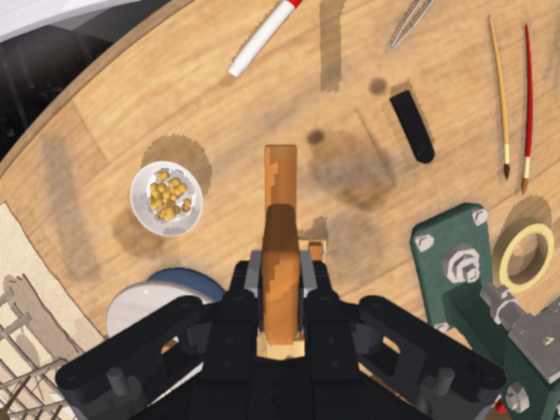

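Run:
```python
from h import *
import pickle
c=pickle.load(open("top.pkl","rb"))
for u,v in [(310,347),(337,347),(308,440),(335,445)]: print((onz(c,130+u/3,120+v/3,.149)*1000).round(1))
```

```text
[446.  280.6 149. ]
[446.2 262.8 149. ]
[385.  280.9 149. ]
[381.9 263.1 149. ]
```

>>> {"api": "move_arm", "payload": {"commands": [[[0.025, 0.29, 0], [0, 0, -0.11], -1], [[0, 0, -1], [0, 0, 0], -1], [[0, 0, -1], [0, 0, 0], -1], [[0, 0, -0.7], [0, 0, 0], -1], [[0, 0, 0], [0, 0, 0], -1]]}}

```text
clock: 6.5
tcp_pos: [0.3611, 0.2809, 0.0712]
orientation: [-0.004, 0.017, 1.0, -0.002]
wrist_force: [-0.7, -0.8, -1.8]
finger_gap: 0.0149
```

Run:
```python
from h import *
s,R=st()
c=eyes.read_camera("top");save("t5",c["frame"])
a=cv2.imread("pics/t5.png");cv2.imwrite("pics/t5z.png",cv2.resize(a[180:280,200:290],None,fx=6,fy=6,interpolation=cv2.INTER_CUBIC))
c=eyes.read_camera("scene");save("s5",c["frame"])
a=cv2.imread("pics/s5.png");cv2.imwrite("pics/s5z.png",cv2.resize(a[180:330,170:330],None,fx=4,fy=4,interpolation=cv2.INTER_CUBIC))
```

```text
t 6.5 p [361.1 280.9  71.2] yaw 178.07 zax [-0.007 -0.004 -1.   ] F [-0.72 -0.79 -1.78] T [-0.027  0.06  -0.05 ] gap 14.9 j [ 0.49  0.21 -0.5   0.86 -0.    0.52]
```

View pics/t5z.png

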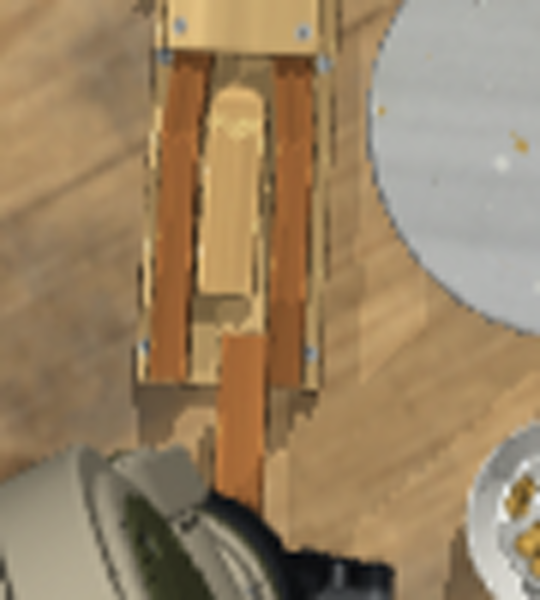

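View pics/s5z.png

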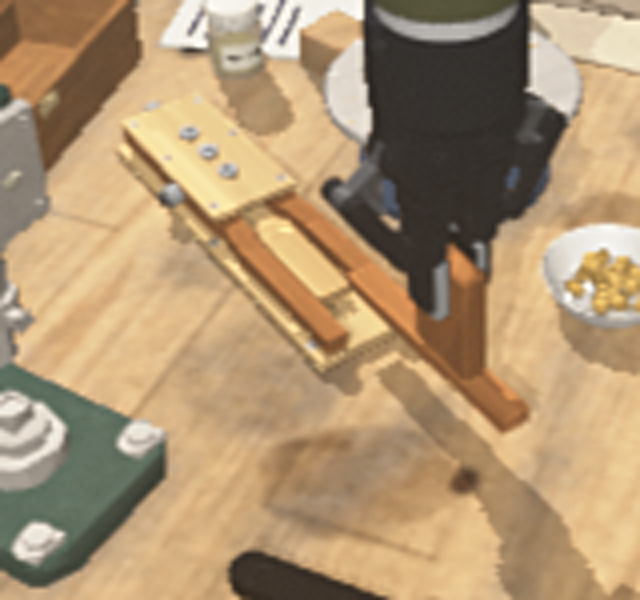

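Run:
```python
from h import *
import pickle
c=pickle.load(open("top.pkl","rb"))
P=lambda u,v,z:(onz(c,200+u/6,180+v/6,z)*1000).round(1)
print(P(223,333,.038),P(267,333,.038)); print(P(200,292,.018),P(254,294,.018),P(237,86,.018), P(188,381,.02),P(270,386,.02))
st()
```

```text
[446.  283.9  38. ] [446.2 267.4  38. ]
[461.5 294.8  18. ] [460.9 274.2  18. ] [540.4 282.   18. ] [427.6 298.6  20. ] [426.1 267.4  20. ]
t 6.6 p [364.1 282.9  75. ] yaw 178.08 zax [-0.001 -0.001 -1.   ] F [-0.27  0.24 -0.72] T [ 0.001 -0.052  0.028] gap 14.5 j [ 0.49  0.21 -0.5   0.87 -0.    0.52]
```

Run:
```python
from h import *
st()
c=eyes.read_camera("top");save("t6",c["frame"]);st()
a=cv2.imread("pics/t6.png");cv2.imwrite("pics/t6z.png",cv2.resize(a[215:275,210:270],None,fx=10,fy=10,interpolation=cv2.INTER_CUBIC))
```

```text
t 6.6 p [364.1 282.9  75. ] yaw 178.08 zax [-0.001 -0.001 -1.   ] F [-0.27  0.24 -0.72] T [ 0.001 -0.052  0.028] gap 14.5 j [ 0.49  0.21 -0.5   0.87 -0.    0.52]
t 6.65 p [365.1 283.6  75.9] yaw 178.09 zax [ 0.001  0.001 -1.   ] F [ 0.38  0.15 -1.39] T [-0.024 -0.004  0.003] gap 14.5 j [ 0.49  0.21 -0.5   0.87 -0.    0.52]
```

View pics/t6z.png

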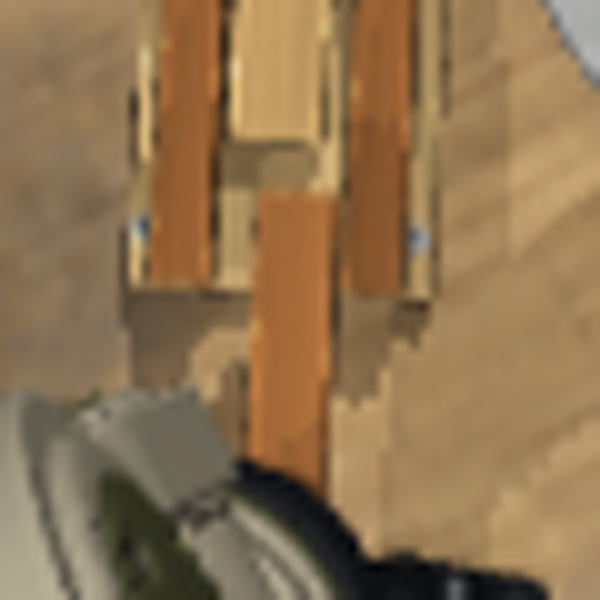

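Run:
```python
from h import *
import pickle
c=pickle.load(open("top.pkl","rb"))
P=lambda u,v,z:(onz(c,210+u/10,215+v/10,z)*1000).round(1)
print(P(259,192,.042),P(333,194,.042),'blade rear',P(249,440,.042),P(326,440,.042)); print('rail in',P(213,285,.02),P(345,290,.02),P(221,100,.02),P(353,100,.02),'slat',P(232,137,.018),P(320,140,.018))
```

```text
[448.9 286.3  42. ] [448.6 269.8  42. ] blade rear [393.8 287.7  42. ] [394.  270.5  42. ]
rail in [427.6 298.7  20. ] [426.8 268.6  20. ] [469.8 297.6  20. ] [470.1 267.4  20. ] slat [461.4 295.1  18. ] [460.9 275.   18. ]
```

>>> {"api": "move_arm", "payload": {"commands": [[[0, 0.06, 0], [0, 0, 0], -1], [[0, 0.06, -0.1], [0, 0, 0], -1], [[0, 0, -0.2], [0, 0, 0], -1], [[0, 0, -0.15], [0, 0, 0], -1], [[0, 0, 0], [0, 0, 0], -1]]}}

```text
clock: 7.15
tcp_pos: [0.363, 0.2882, 0.0556]
orientation: [-0.001, 0.016, 1.0, -0.0]
wrist_force: [-0.4, 0.7, -0.8]
finger_gap: 0.0147
```

>>> {"api": "move_arm", "payload": {"commands": [[[0, 0, 0], [0, 0, 0], -1], [[0, 0, 0], [0, 0, 0], -1]]}}

```text
clock: 7.35
tcp_pos: [0.364, 0.2887, 0.0567]
orientation: [-0.0, 0.016, 1.0, 0.0]
wrist_force: [0.4, -0.2, -1.1]
finger_gap: 0.0145
```

Run:
```python
from h import *
st()
c=eyes.read_camera("top");save("t7",c["frame"]);st()
a=cv2.imread("pics/t7.png");cv2.imwrite("pics/t7z.png",cv2.resize(a[215:275,210:270],None,fx=10,fy=10,interpolation=cv2.INTER_CUBIC))
c=eyes.read_camera("scene");save("s7",c["frame"])
a=cv2.imread("pics/s7.png");cv2.imwrite("pics/s7z.png",cv2.resize(a[180:330,170:330],None,fx=4,fy=4,interpolation=cv2.INTER_CUBIC))
```

```text
t 7.35 p [364.  288.7  56.7] yaw 178.15 zax [-0.  0. -1.] F [ 0.44 -0.18 -1.1 ] T [ 0.004 -0.05  -0.002] gap 14.5 j [ 0.5   0.23 -0.52  0.82  0.    0.53]
t 7.4 p [364.1 288.7  56.8] yaw 178.15 zax [ 0.  0. -1.] F [ 0.64 -0.71 -1.74] T [-0.004  0.007  0.001] gap 14.5 j [ 0.5   0.23 -0.52  0.82  0.    0.53]
```

View pics/t7z.png

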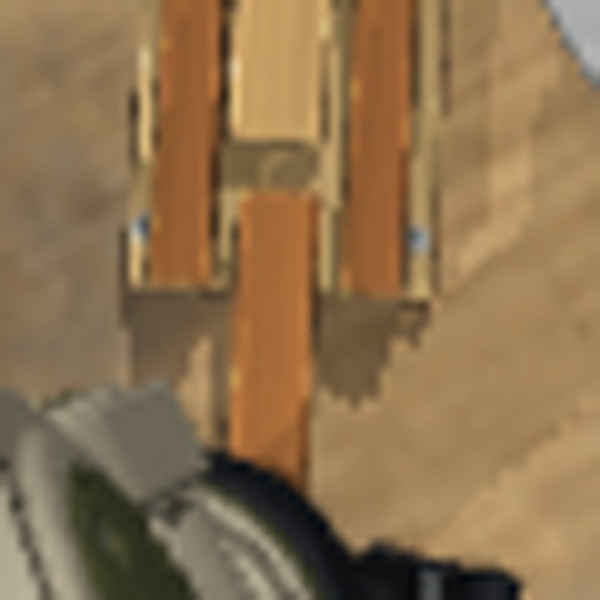

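View pics/s7z.png

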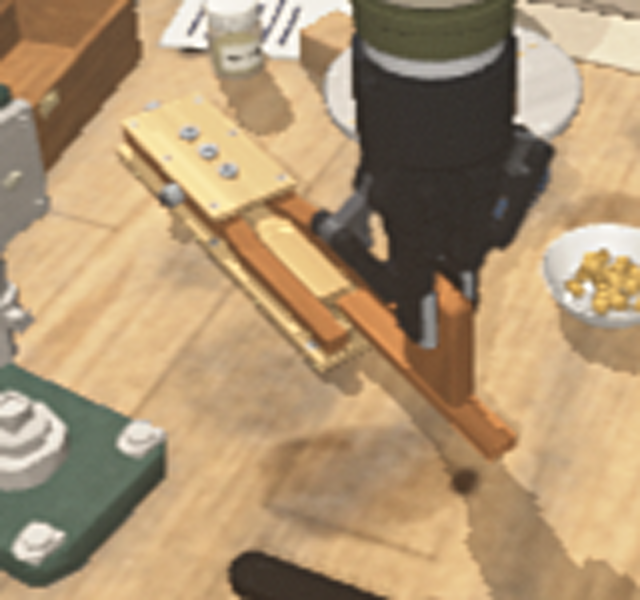

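The blade is in line with the slat and parallel to the rails, with its tip at (280,192) and the slat tail centre at (276,140) in the zoomed picture. I'll lower gently to feel for the floor.

>>> {"api": "move_arm", "payload": {"commands": [[[0, -0.01, -0.06], [0, 0, 0], -1], [[0, 0, -0.04], [0, 0, 0], -1], [[0, 0, 0], [0, 0, 0], -1]]}}

```text
clock: 7.75
tcp_pos: [0.3637, 0.2881, 0.0525]
orientation: [-0.0, 0.016, 1.0, -0.0]
wrist_force: [-0.3, 0.1, -0.9]
finger_gap: 0.0143
```

>>> {"api": "move_arm", "payload": {"commands": [[[0, 0, -0.015], [0, 0, 0], -1], [[0, 0, 0], [0, 0, 0], -1]]}}

```text
clock: 7.95
tcp_pos: [0.3639, 0.2882, 0.0521]
orientation: [-0.0, 0.016, 1.0, 0.0]
wrist_force: [0.3, 0.2, -0.4]
finger_gap: 0.0148
```

>>> {"api": "move_arm", "payload": {"commands": [[[0, 0, -0.015], [0, 0, 0], -1], [[0, 0, 0], [0, 0, 0], -1]]}}

```text
clock: 8.15
tcp_pos: [0.3639, 0.2882, 0.0515]
orientation: [-0.0, 0.016, 1.0, 0.0]
wrist_force: [0.4, 0.8, -0.0]
finger_gap: 0.0149
```

```bash
python3 -c "
from h import *
st()"
```

```text
t 8.15 p [363.9 288.2  51.5] yaw 178.15 zax [-0.  0. -1.] F [ 0.37  0.78 -0.  ] T [ 0.017  0.071 -0.028] gap 14.9 j [ 0.5   0.24 -0.52  0.81  0.    0.53]
```

>>> {"api": "move_arm", "payload": {"commands": [[[0, 0, -0.015], [0, 0, 0], -1], [[0, 0, 0], [0, 0, 0], -1]]}}

```text
clock: 8.35
tcp_pos: [0.3639, 0.2883, 0.0512]
orientation: [0.0, 0.016, 1.0, 0.0]
wrist_force: [-1.8, -1.3, 1.7]
finger_gap: 0.0149
```

```bash
python3 -c "
from h import *
st()"
```

```text
t 8.35 p [363.9 288.3  51.2] yaw 178.15 zax [ 0.  0. -1.] F [-1.78 -1.31  1.7 ] T [-0.121  0.216 -0.015] gap 14.9 j [ 0.5   0.24 -0.52  0.81  0.    0.53]
```

>>> {"api": "move_arm", "payload": {"commands": [[[0, 0, -0.015], [0, 0, 0], -1], [[0, 0, 0], [0, 0, 0], -1]]}}

```text
clock: 8.55
tcp_pos: [0.3638, 0.2884, 0.051]
orientation: [0.0, 0.016, 1.0, 0.0]
wrist_force: [-4.3, -1.3, 7.0]
finger_gap: 0.0145
```

```bash
python3 -c "
from h import *
st()"
```

```text
t 8.55 p [363.8 288.4  51. ] yaw 178.16 zax [ 0.  0. -1.] F [-4.25 -1.29  6.96] T [-0.248  0.452  0.006] gap 14.5 j [ 0.5   0.24 -0.52  0.81  0.    0.53]
```

The floor is felt at TCP z of about 51.5 mm. I'll raise slightly and feed.

>>> {"api": "move_arm", "payload": {"commands": [[[0, 0, 0.045], [0, 0, 0], -1], [[0.15, -0.0042, 0], [0, 0, 0], -1], [[0.15, -0.0042, 0], [0, 0, 0], -1], [[0.15, -0.0042, 0], [0, 0, 0], -1], [[0.15, -0.0042, 0], [0, 0, 0], -1]]}}

```text
clock: 9.05
tcp_pos: [0.3885, 0.2875, 0.0519]
orientation: [-0.0, 0.016, 1.0, -0.0]
wrist_force: [0.0, -0.0, -1.2]
finger_gap: 0.0147
```

>>> {"api": "move_arm", "payload": {"commands": [[[0.15, -0.0042, 0], [0, 0, 0], -1], [[0.15, -0.0042, 0], [0, 0, 0], -1], [[0.1, -0.003, 0], [0, 0, 0], -1], [[0, 0, 0], [0, 0, 0], -1]]}}

```text
clock: 9.45
tcp_pos: [0.4047, 0.2872, 0.0521]
orientation: [0.0, 0.016, 1.0, 0.0]
wrist_force: [0.3, -0.8, -0.4]
finger_gap: 0.0148
```

Run:
```python
from h import *
st()
c=eyes.read_camera("top");save("t8",c["frame"]);st()
a=cv2.imread("pics/t8.png");cv2.imwrite("pics/t8z.png",cv2.resize(a[175:255,200:280],None,fx=7,fy=7,interpolation=cv2.INTER_CUBIC))
```

```text
t 9.45 p [404.7 287.2  52.1] yaw 178.12 zax [ 0.  0. -1.] F [ 0.32 -0.8  -0.42] T [ 0.043  0.065 -0.006] gap 14.8 j [ 0.46  0.29 -0.45  0.83  0.    0.49]
t 9.5 p [404.3 287.1  52.1] yaw 178.13 zax [ 0.  0. -1.] F [-0.62 -0.17 -1.51] T [ 0.036  0.017 -0.009] gap 14.5 j [ 0.46  0.29 -0.45  0.83  0.    0.49]
```

View pics/t8z.png

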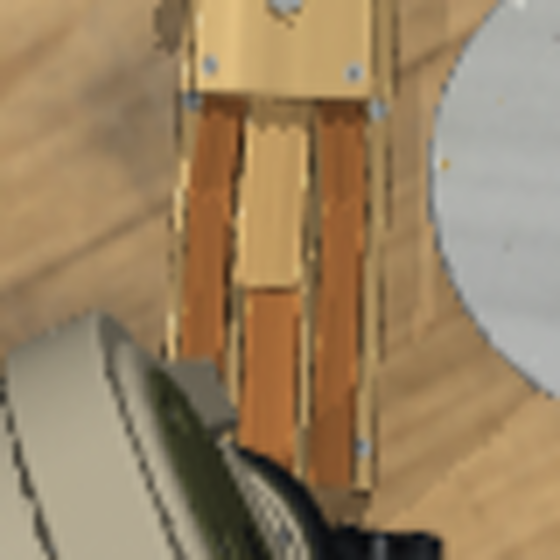

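The nose has entered the tunnel, with the tail and blade in contact at (271,286) zoomed, jig x of about −63. I'll continue slower toward the shoe.

>>> {"api": "move_arm", "payload": {"commands": [[[0.15, -0.0042, 0], [0, 0, 0], -1], [[0.15, -0.0042, 0], [0, 0, 0], -1], [[0.15, -0.0042, 0], [0, 0, 0], -1], [[0.12, -0.0034, 0], [0, 0, 0], -1], [[0.1, -0.003, 0], [0, 0, 0], -1]]}}

```text
clock: 10.0
tcp_pos: [0.4313, 0.2863, 0.0521]
orientation: [0.0, 0.016, 1.0, 0.0]
wrist_force: [-0.7, -0.4, -0.2]
finger_gap: 0.0148
```

>>> {"api": "move_arm", "payload": {"commands": [[[0.1, -0.0028, 0], [0, 0, 0], -1], [[0.1, -0.0028, 0], [0, 0, 0], -1], [[0.1, -0.0028, 0], [0, 0, 0], -1]]}}

```text
clock: 10.3
tcp_pos: [0.4394, 0.2856, 0.0517]
orientation: [-0.003, 0.016, 1.0, -0.0]
wrist_force: [-12.9, -0.5, 10.4]
finger_gap: 0.015
```

```bash
python3 -c "
from h import *
st()"
```

```text
t 10.3 p [439.4 285.6  51.7] yaw 178.18 zax [-0.007 -0.    -1.   ] F [-12.91  -0.46  10.36] T [-0.074  2.31  -0.104] gap 15.0 j [ 0.42  0.34 -0.37  0.86  0.    0.45]
```

>>> {"api": "move_arm", "payload": {"commands": [[[0.03, -0.0008, 0.008], [0, -0.04, 0], -1], [[0.04, -0.0011, 0], [0, 0, 0], -1]], "newtons": 120}}

```text
clock: 10.5
tcp_pos: [0.4423, 0.2853, 0.0516]
orientation: [-0.0, 0.016, 1.0, -0.0]
wrist_force: [-7.6, -1.2, 3.2]
finger_gap: 0.0143
```

```bash
python3 -c "
from h import *
st()"
```

```text
t 10.5 p [442.3 285.3  51.6] yaw 178.18 zax [-0.    -0.001 -1.   ] F [-7.55 -1.17  3.2 ] T [-0.093  1.591 -0.097] gap 14.3 j [ 0.42  0.34 -0.37  0.85 -0.    0.45]
```

>>> {"api": "move_arm", "payload": {"commands": [[[0.06, -0.0017, 0.005], [0, 0, 0], -1], [[0.06, -0.0017, 0], [0, 0, 0], -1], [[0.06, -0.0017, 0], [0, 0, 0], -1]]}}

```text
clock: 10.8
tcp_pos: [0.4498, 0.285, 0.0517]
orientation: [-0.0, 0.016, 1.0, -0.001]
wrist_force: [-6.8, -0.9, 2.2]
finger_gap: 0.0143
```

>>> {"api": "move_arm", "payload": {"commands": [[[0.06, -0.0017, 0.0], [0, 0, 0], -1], [[0.06, -0.0017, 0], [0, 0, 0], -1], [[0.06, -0.0017, 0], [0, 0, 0], -1]]}}

```text
clock: 11.1
tcp_pos: [0.4569, 0.2846, 0.0517]
orientation: [-0.0, 0.016, 1.0, -0.001]
wrist_force: [-6.2, -1.8, 2.4]
finger_gap: 0.0142
```

```bash
python3 -c "
from h import *
st()"
```

```text
t 11.1 p [456.9 284.6  51.7] yaw 178.15 zax [-0.    -0.002 -1.   ] F [-6.2  -1.82  2.43] T [-0.339  1.435 -0.22 ] gap 14.2 j [ 0.41  0.37 -0.34  0.87 -0.    0.44]
```

>>> {"api": "move_arm", "payload": {"commands": [[[0.06, -0.0017, 0.0], [0, 0, 0], -1], [[0.06, -0.0017, 0], [0, 0, 0], -1], [[0.06, -0.0017, 0], [0, 0, 0], -1]]}}

```text
clock: 11.4
tcp_pos: [0.4641, 0.2842, 0.0517]
orientation: [-0.0, 0.016, 1.0, -0.001]
wrist_force: [-6.3, -1.7, 1.9]
finger_gap: 0.0145
```

Run:
```python
from h import *
st()
c=eyes.read_camera("top");save("t9",c["frame"])
a=cv2.imread("pics/t9.png");cv2.imwrite("pics/t9z.png",cv2.resize(a[175:255,200:280],None,fx=7,fy=7,interpolation=cv2.INTER_CUBIC))
```

```text
t 11.4 p [464.1 284.2  51.7] yaw 178.14 zax [-0.    -0.002 -1.   ] F [-6.27 -1.7   1.87] T [-0.497  1.4   -0.243] gap 14.5 j [ 0.4   0.38 -0.33  0.87 -0.    0.44]
```

View pics/t9z.png

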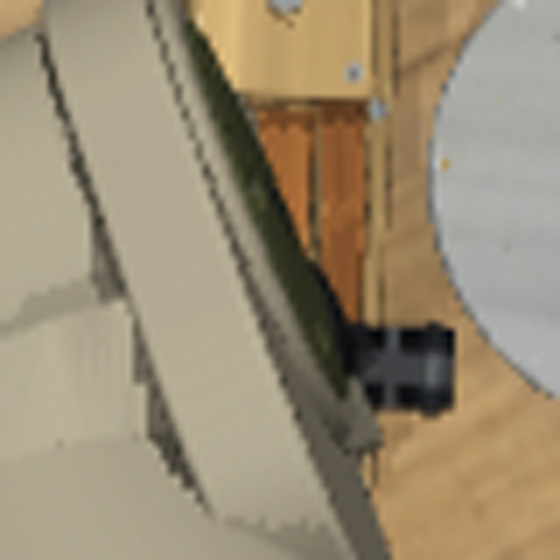

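>>> {"api": "move_arm", "payload": {"commands": [[[0.05, -0.0014, 0.0], [0, 0, 0], -1], [[0.05, -0.0014, 0], [0, 0, 0], -1], [[0.05, -0.0014, 0], [0, 0, 0], -1]]}}

```text
clock: 11.75
tcp_pos: [0.4703, 0.284, 0.0516]
orientation: [0.0, 0.016, 1.0, -0.001]
wrist_force: [-6.1, -1.9, 1.0]
finger_gap: 0.0149
```

>>> {"api": "move_arm", "payload": {"commands": [[[0.05, -0.0014, 0.0], [0, 0, 0], -1], [[0.05, -0.0014, 0], [0, 0, 0], -1], [[0.05, -0.0014, 0], [0, 0, 0], -1]]}}

```text
clock: 12.05
tcp_pos: [0.4765, 0.2838, 0.0516]
orientation: [0.0, 0.016, 1.0, -0.001]
wrist_force: [-1.5, -0.7, -1.8]
finger_gap: 0.0145
```

```bash
python3 -c "
from h import *
st()"
```

```text
t 12.05 p [476.5 283.8  51.6] yaw 178.13 zax [ 0.    -0.002 -1.   ] F [-1.53 -0.68 -1.76] T [-0.037  0.12   0.059] gap 14.5 j [ 0.39  0.39 -0.3   0.88 -0.    0.43]
```

>>> {"api": "move_arm", "payload": {"commands": [[[0.03, -0.0008, 0.0], [0, 0, 0], -1], [[0.03, -0.0008, 0], [0, 0, 0], -1]]}}

```text
clock: 12.25
tcp_pos: [0.4803, 0.2843, 0.0519]
orientation: [0.001, 0.016, 1.0, -0.001]
wrist_force: [-3.4, -2.0, -1.5]
finger_gap: 0.0143
```

Run:
```python
from h import *
st()
c=eyes.read_camera("scene");save("s9",c["frame"])
a=cv2.imread("pics/s9.png");cv2.imwrite("pics/s9z.png",cv2.resize(a[180:330,170:330],None,fx=4,fy=4,interpolation=cv2.INTER_CUBIC))
```

```text
t 12.25 p [480.3 284.3  51.9] yaw 178.13 zax [ 0.003 -0.001 -1.   ] F [-3.41 -2.04 -1.45] T [-0.518  0.954 -0.19 ] gap 14.3 j [ 0.39  0.4  -0.29  0.88 -0.    0.42]
```

View pics/s9z.png

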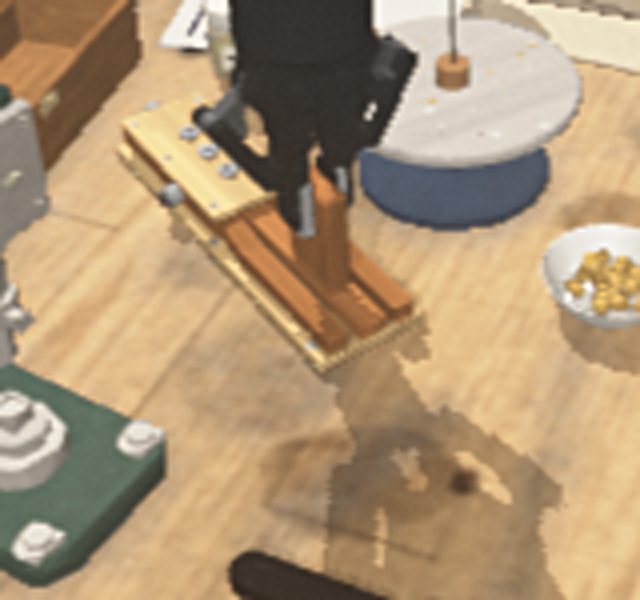

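>>> {"api": "move_arm", "payload": {"commands": [[[0.02, -0.0006, 0.0], [0, 0, 0], -1], [[0.02, -0.0006, 0], [0, 0, 0], -1]]}}

```text
clock: 12.5
tcp_pos: [0.4829, 0.2847, 0.0524]
orientation: [0.002, 0.016, 1.0, -0.0]
wrist_force: [-3.3, -2.2, -0.5]
finger_gap: 0.0144
```

>>> {"api": "move_arm", "payload": {"commands": [[[0.02, -0.0006, 0.0], [0, 0, 0], -1], [[0.02, -0.0006, 0], [0, 0, 0], -1]]}}

```text
clock: 12.7
tcp_pos: [0.4847, 0.2848, 0.0526]
orientation: [0.003, 0.016, 1.0, 0.0]
wrist_force: [-3.4, -2.2, -2.1]
finger_gap: 0.0141
```

```bash
python3 -c "
from h import *
st()"
```

```text
t 12.7 p [484.7 284.8  52.6] yaw 178.15 zax [ 0.005  0.    -1.   ] F [-3.42 -2.2  -2.11] T [-0.548  1.108 -0.195] gap 14.1 j [ 0.39  0.4  -0.28  0.88 -0.    0.42]
```

>>> {"api": "move_arm", "payload": {"commands": [[[0.02, -0.01, -0.005], [0, 0, 0], -1], [[0.02, -0.01, -0.005], [0, 0, 0], -1]]}}

```text
clock: 12.9
tcp_pos: [0.4853, 0.2845, 0.0522]
orientation: [0.002, 0.016, 1.0, 0.001]
wrist_force: [-6.7, 0.9, 0.3]
finger_gap: 0.0144
```

```bash
python3 -c "
from h import *
st()"
```

```text
t 12.9 p [485.3 284.5  52.2] yaw 178.19 zax [ 0.004  0.001 -1.   ] F [-6.7   0.85  0.29] T [-0.023  1.671 -0.032] gap 14.4 j [ 0.39  0.4  -0.28  0.88 -0.    0.42]
```

>>> {"api": "move_arm", "payload": {"commands": [[[0.02, -0.0006, -0.0], [0, 0, 0], -1], [[0.02, -0.0006, 0], [0, 0, 0], -1]]}}

```text
clock: 13.1
tcp_pos: [0.4856, 0.2844, 0.052]
orientation: [0.001, 0.016, 1.0, 0.001]
wrist_force: [-12.0, 0.5, 3.8]
finger_gap: 0.0146
```

```bash
python3 -c "
from h import *
st()"
```

```text
t 13.1 p [485.6 284.4  52. ] yaw 178.21 zax [ 0.001  0.001 -1.   ] F [-11.98   0.51   3.78] T [-0.07   2.446 -0.032] gap 14.6 j [ 0.39  0.4  -0.28  0.89  0.    0.42]
```

That looks like the stop: there was little advance and the force climbed from 3.4 to 12 N. I'll add a touch more and hold.

>>> {"api": "move_arm", "payload": {"commands": [[[0.01, -0.0003, 0], [0, 0, 0], -1], [[0.008, -0.0002, 0], [0, 0, 0], -1], [[0, 0, 0], [0, 0, 0], -1]]}}

```text
clock: 13.4
tcp_pos: [0.4856, 0.2844, 0.0521]
orientation: [0.0, 0.015, 1.0, 0.001]
wrist_force: [-11.7, -0.1, 4.4]
finger_gap: 0.0144
```

```bash
python3 -c "
from h import *
st()"
```

```text
t 13.4 p [485.6 284.4  52.1] yaw 178.23 zax [ 0.     0.001 -1.   ] F [-11.67  -0.1    4.4 ] T [-0.113  2.434 -0.047] gap 14.4 j [ 0.39  0.4  -0.28  0.89  0.    0.42]
```

>>> {"api": "move_arm", "payload": {"commands": [[[0.02, -0.0006, 0], [0, 0, 0], -1], [[0, 0, 0], [0, 0, 0], -1]]}}

```text
clock: 13.6
tcp_pos: [0.4858, 0.2844, 0.0521]
orientation: [-0.0, 0.015, 1.0, 0.001]
wrist_force: [-13.0, 0.8, 5.5]
finger_gap: 0.0144
```

```bash
python3 -c "
from h import *
st()"
```

```text
t 13.6 p [485.8 284.4  52.1] yaw 178.24 zax [-0.001  0.001 -1.   ] F [-13.02   0.81   5.45] T [-0.103  2.807 -0.137] gap 14.4 j [ 0.39  0.41 -0.28  0.89  0.    0.42]
```

>>> {"api": "move_arm", "payload": {"commands": [[[0.015, -0.0004, 0], [0, -0.03, 0], -1], [[0.01, 0, 0], [0, 0, 0], -1], [[0, 0, 0], [0, 0, 0], -1]]}}

```text
clock: 13.9
tcp_pos: [0.4859, 0.2844, 0.052]
orientation: [0.001, 0.015, 1.0, 0.001]
wrist_force: [-14.9, -0.3, 6.7]
finger_gap: 0.0143
```

```bash
python3 -c "
from h import *
st()"
```

```text
t 13.9 p [485.9 284.4  52. ] yaw 178.26 zax [ 0.002  0.001 -1.   ] F [-14.92  -0.32   6.72] T [-0.047  3.244 -0.109] gap 14.3 j [ 0.39  0.4  -0.28  0.88  0.    0.42]
```

>>> {"api": "move_arm", "payload": {"commands": [[[0.015, -0.0004, 0.004], [0, 0, 0], -1], [[0.01, 0, 0], [0, 0, 0], -1], [[0, 0, 0], [0, 0, 0], -1]]}}

```text
clock: 14.2
tcp_pos: [0.486, 0.2843, 0.052]
orientation: [0.0, 0.015, 1.0, 0.0]
wrist_force: [-17.1, 0.1, 8.5]
finger_gap: 0.0144
```

```bash
python3 -c "
from h import *
st()"
```

```text
t 14.2 p [486.  284.3  52. ] yaw 178.28 zax [ 0.     0.001 -1.   ] F [-17.08   0.11   8.51] T [ 0.007  3.532 -0.054] gap 14.4 j [ 0.39  0.4  -0.28  0.89  0.    0.42]
```

>>> {"api": "move_arm", "payload": {"commands": [[[0, 0, 0.005], [0, -0.04, 0], -1], [[0, 0, 0.005], [0, -0.04, 0], -1], [[0, 0, 0], [0, 0, 0], -1]]}}

```text
clock: 14.5
tcp_pos: [0.4861, 0.2842, 0.0516]
orientation: [0.006, 0.015, 1.0, 0.001]
wrist_force: [-15.0, 0.7, 1.8]
finger_gap: 0.0142
```

```bash
python3 -c "
from h import *
st()"
```

```text
t 14.5 p [486.1 284.2  51.6] yaw 178.27 zax [ 0.012  0.001 -1.   ] F [-15.     0.7    1.76] T [ 0.168  3.344 -0.039] gap 14.2 j [ 0.39  0.4  -0.29  0.87 -0.    0.42]
```

With the floor load relieved, the push is 15 N. Sliding drag before the stop was about 3.4 to 5 N, and the tip compressed about 1.7 mm since first contact, so roughly 10 N is on the pad. That's the target, so I'll withdraw.

>>> {"api": "move_arm", "payload": {"commands": [[[0, 0, 0], [0, 0, 0], -1], [[-0.05, 0.0014, 0], [0, 0.04, 0], -1], [[-0.05, 0.0014, 0], [0, 0.05, 0], -1], [[-0.05, 0.0014, 0], [0, 0.03, 0], -1], [[-0.05, 0.0014, 0], [0, 0, 0], -1]]}}

```text
clock: 15.0
tcp_pos: [0.4854, 0.2847, 0.0533]
orientation: [0.004, 0.016, 1.0, 0.001]
wrist_force: [4.2, 0.6, -7.4]
finger_gap: 0.0142
```

```bash
python3 -c "
from h import *
st()"
```

```text
t 15.0 p [485.4 284.7  53.3] yaw 178.15 zax [ 0.008  0.001 -1.   ] F [ 4.2   0.58 -7.43] T [-0.038 -0.507  0.039] gap 14.2 j [ 0.39  0.4  -0.28  0.88 -0.    0.42]
```

>>> {"api": "move_arm", "payload": {"commands": [[[0, 0, -0.02], [0, 0.06, 0], -1], [[-0.02, 0.0005, -0.01], [0, 0.02, 0], -1]]}}

```text
clock: 15.2
tcp_pos: [0.4844, 0.2847, 0.0524]
orientation: [-0.002, 0.016, 1.0, 0.001]
wrist_force: [-0.5, -0.3, -1.1]
finger_gap: 0.0147
```

```bash
python3 -c "
from h import *
st()"
```

```text
t 15.2 p [484.4 284.7  52.4] yaw 178.13 zax [-0.004  0.001 -1.   ] F [-0.53 -0.29 -1.12] T [-0.017 -0.031 -0.043] gap 14.7 j [ 0.39  0.41 -0.28  0.89  0.    0.42]
```

Force-free now. I'll draw it out.

>>> {"api": "move_arm", "payload": {"commands": [[[-0.1, 0.003, 0], [0, 0, 0], -1], [[-0.15, 0.0045, 0], [0, 0, 0], -1], [[-0.2, 0.006, 0], [0, 0, 0], -1], [[-0.2, 0.006, 0], [0, 0, 0], -1]]}}

```text
clock: 15.6
tcp_pos: [0.4562, 0.285, 0.0519]
orientation: [-0.003, 0.016, 1.0, 0.0]
wrist_force: [0.4, -0.3, 0.1]
finger_gap: 0.0141
```

```bash
python3 -c "
from h import *
st()"
```

```text
t 15.6 p [456.2 285.   51.9] yaw 178.15 zax [-0.006  0.    -1.   ] F [ 0.42 -0.34  0.07] T [-0.043 -0.188  0.044] gap 14.1 j [ 0.41  0.37 -0.34  0.87  0.    0.44]
```

>>> {"api": "move_arm", "payload": {"commands": [[[-0.35, 0.01, 0.03], [0, -0.02, 0], -1], [[-0.45, 0.013, 0.03], [0, -0.02, 0], -1], [[-0.45, 0.013, 0.05], [0, 0, 0], -1], [[-0.45, 0.013, 0.1], [0, 0, 0], -1], [[-0.45, 0.013, 0.2], [0, 0, 0], -1]]}}

```text
clock: 16.1
tcp_pos: [0.3686, 0.2871, 0.0678]
orientation: [-0.001, 0.016, 1.0, -0.0]
wrist_force: [-0.5, 0.3, -0.3]
finger_gap: 0.0143
```

>>> {"api": "move_arm", "payload": {"commands": [[[-0.2, 0, 0.8], [0, 0, 0], -1], [[0, 0, 0.9], [0, 0, 0], -1], [[0, 0, 0.8], [0, 0, 0], -1], [[0, 0, 0], [0, 0, 0], -1]]}}

```text
clock: 16.5
tcp_pos: [0.3644, 0.289, 0.1727]
orientation: [0.003, 0.016, 1.0, 0.002]
wrist_force: [0.4, -0.2, -0.8]
finger_gap: 0.0142
```

Run:
```python
from h import *
st()
for n in("top","scene"):
    c=eyes.read_camera(n);save(n+"10",c["frame"])
st()
a=cv2.imread("pics/top10.png");cv2.imwrite("pics/t10z.png",cv2.resize(a[125:285,190:330],None,fx=3.7,fy=3.7,interpolation=cv2.INTER_CUBIC))
a=cv2.imread("pics/scene10.png");cv2.imwrite("pics/s10z.png",cv2.resize(a[170:290,180:330],None,fx=5,fy=5,interpolation=cv2.INTER_CUBIC))
```

```text
t 16.5 p [364.4 289.  172.7] yaw 178.18 zax [ 0.006  0.004 -1.   ] F [ 0.41 -0.23 -0.82] T [-0.014 -0.036 -0.074] gap 14.2 j [ 0.5   0.12 -0.34  1.1   0.    0.53]
t 16.6 p [362.5 287.7 168.8] yaw 178.17 zax [ 0.     0.001 -1.   ] F [-0.04 -0.24 -1.76] T [-0.007  0.064  0.041] gap 14.3 j [ 0.5   0.13 -0.34  1.1   0.    0.53]
```

View pics/t10z.png

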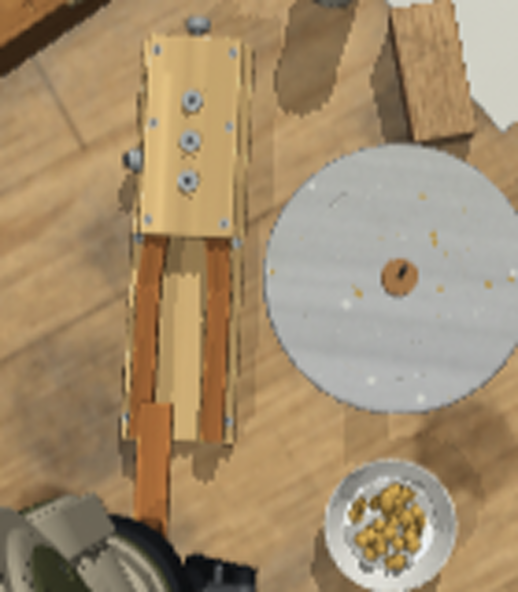

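View pics/s10z.png

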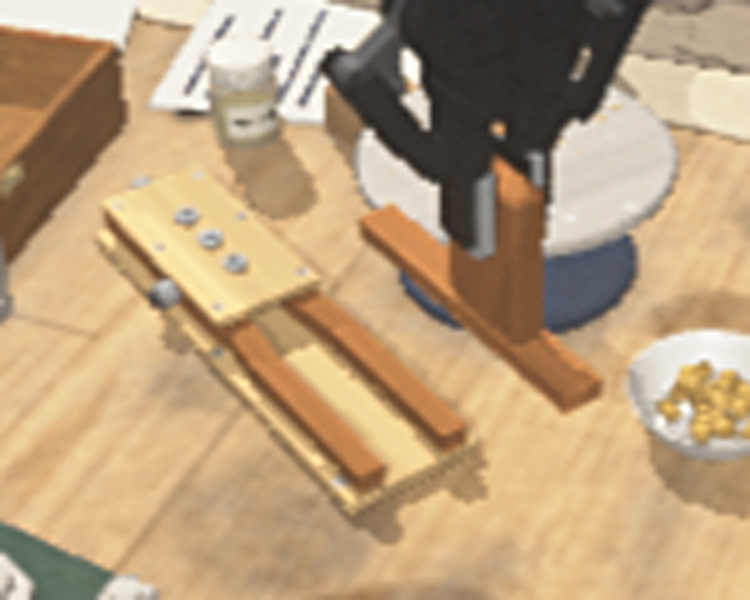

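The infeed is empty and the slat is wholly inside the tunnel. I'll carry the stick back to where it stood.

>>> {"api": "move_arm", "payload": {"commands": [[[0.05, -0.2, 0.3], [0, 0, 0.2], -1], [[0.2, -0.8, 0], [0, 0, 0.8], -1], [[0.22, -0.86, 0], [0, 0, 0.86], -1], [[0.22, -0.86, 0], [0, 0, 0.86], -1], [[0.22, -0.86, 0], [0, 0, 0.86], -1]]}}

```text
clock: 17.1
tcp_pos: [0.3977, 0.1429, 0.1783]
orientation: [-0.002, -0.234, 0.972, -0.0]
wrist_force: [0.6, 1.1, -1.2]
finger_gap: 0.014
```

>>> {"api": "move_arm", "payload": {"commands": [[[0.22, -0.86, 0], [0, 0, 0.86], -1], [[0.22, -0.86, 0], [0, 0, 0.86], -1], [[0.22, -0.86, 0], [0, 0, 0.86], -1], [[0.22, -0.86, 0], [0, 0, 0.86], -1], [[0.2, -0.8, 0], [0, 0, 0.8], -1]]}}

```text
clock: 17.6
tcp_pos: [0.4411, -0.0265, 0.1783]
orientation: [-0.002, -0.507, 0.862, 0.001]
wrist_force: [0.2, 1.2, -0.1]
finger_gap: 0.0145
```

>>> {"api": "move_arm", "payload": {"commands": [[[0, 0, 0], [0, 0, 0], -1], [[0, 0, 0], [0, 0, 0], -1]]}}

```text
clock: 17.8
tcp_pos: [0.441, -0.0255, 0.1785]
orientation: [-0.002, -0.504, 0.864, 0.001]
wrist_force: [-0.2, -0.1, -1.3]
finger_gap: 0.0142
```

Run:
```python
from h import *
st()
```

```text
t 17.8 p [441.  -25.5 178.5] yaw -119.48 zax [-0.004 -0.    -1.   ] F [-0.15 -0.08 -1.32] T [ 0.013 -0.014  0.016] gap 14.2 j [-0.24  0.08 -0.37  1.12 -0.   -1.3 ]
```

>>> {"api": "move_arm", "payload": {"commands": [[[0, 0, -0.7], [0, 0, 0], -1], [[0, 0, -1], [0, 0, 0], -1], [[0, 0, -0.9], [0, 0, 0], -1], [[0, 0, -0.45], [0, 0, 0], -1], [[0, 0, -0.15], [0, 0, 0], -1]]}}

```text
clock: 18.3
tcp_pos: [0.4391, -0.0234, 0.0493]
orientation: [-0.003, -0.506, 0.863, 0.002]
wrist_force: [-0.1, 0.1, -0.8]
finger_gap: 0.0145
```

>>> {"api": "move_arm", "payload": {"commands": [[[0, 0, 0], [0, 0, 0], -1], [[0, 0, 0], [0, 0, 0], -1]]}}

```text
clock: 18.5
tcp_pos: [0.4428, -0.0249, 0.0528]
orientation: [-0.0, -0.506, 0.863, -0.001]
wrist_force: [0.1, 0.4, -1.0]
finger_gap: 0.0144
```

Run:
```python
from h import *
st()
```

```text
t 18.5 p [442.8 -24.9  52.8] yaw -119.26 zax [ 0.    -0.001 -1.   ] F [ 0.12  0.4  -1.04] T [ 0.005 -0.012 -0.058] gap 14.4 j [-0.24  0.2  -0.57  0.8  -0.   -1.3 ]
```

Down about 9 mm to contact.

>>> {"api": "move_arm", "payload": {"commands": [[[0, 0, -0.12], [0, 0, 0], -1], [[0, 0, -0.06], [0, 0, 0], -1], [[0, 0, -0.03], [0, 0, 0], -1], [[0, 0, 0], [0, 0, 0], -1]]}}

```text
clock: 18.9
tcp_pos: [0.4422, -0.0254, 0.0436]
orientation: [-0.001, -0.505, 0.863, -0.0]
wrist_force: [-0.4, 0.6, 0.1]
finger_gap: 0.0144
```

>>> {"api": "move_arm", "payload": {"commands": [[[0, 0, -0.02], [0, 0, 0], -1], [[0, 0, 0], [0, 0, 0], -1]]}}

```text
clock: 19.1
tcp_pos: [0.4424, -0.0255, 0.0434]
orientation: [-0.0, -0.505, 0.863, -0.001]
wrist_force: [-2.3, -0.6, 4.0]
finger_gap: 0.014
```

Run:
```python
from h import *
st()
```

```text
t 19.1 p [442.4 -25.5  43.4] yaw -119.3 zax [-0.    -0.001 -1.   ] F [-2.26 -0.59  4.05] T [0.111 0.375 0.007] gap 14.0 j [-0.24  0.21 -0.58  0.77 -0.   -1.3 ]
```

Standing on the bench. I'll release gradually.

>>> {"api": "move_arm", "payload": {"commands": [[[0, 0, 0], [0, 0, 0], -0.5], [[0, 0, 0], [0, 0, 0], -0.3], [[0, 0, 0], [0, 0, 0], 0.2], [[0, 0, 0], [0, 0, 0], 1], [[0, 0, 0], [0, 0, 0], 1]], "newtons": 30}}

```text
clock: 19.6
tcp_pos: [0.4423, -0.0254, 0.0427]
orientation: [-0.001, -0.505, 0.863, -0.0]
wrist_force: [0.2, 1.3, 1.1]
finger_gap: 0.0718
```

>>> {"api": "move_arm", "payload": {"commands": [[[0, 0, 0], [0, 0, 0], 1], [[0, 0, 0], [0, 0, 0], 1]]}}

```text
clock: 19.8
tcp_pos: [0.4422, -0.0253, 0.0428]
orientation: [-0.001, -0.505, 0.863, -0.0]
wrist_force: [-0.2, 0.4, 0.6]
finger_gap: 0.0851
```

Run:
```python
from h import *
st()
c=eyes.read_camera("wrist");save("w11",c["frame"])
```

```text
t 19.8 p [442.2 -25.3  42.8] yaw -119.3 zax [-0.001 -0.001 -1.   ] F [-0.25  0.42  0.58] T [-0.     0.02  -0.033] gap 85.1 j [-0.24  0.21 -0.58  0.77 -0.   -1.3 ]
```

View pics/w11.png

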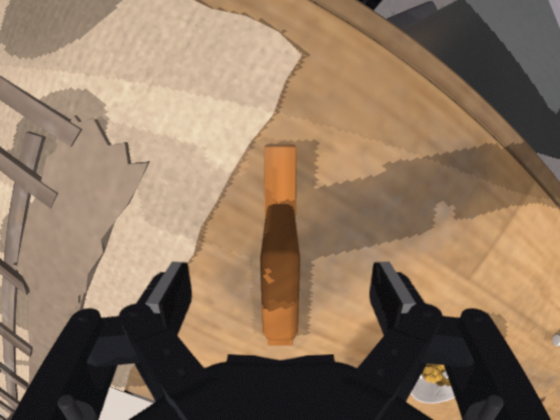

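The stick stands upright and clear between the open fingers. I'll retreat upward and take a final look.

>>> {"api": "move_arm", "payload": {"commands": [[[0, 0, 0.4], [0, 0, 0], 1], [[0, 0, 0.9], [0, 0, 0], 1], [[0, 0, 1], [0, 0, 0], 1], [[0, 0, 1], [0, 0, 0], 1], [[0, 0, 0.6], [0, 0, 0], 1]]}}

```text
clock: 20.35
tcp_pos: [0.4433, -0.0256, 0.2019]
orientation: [0.001, -0.505, 0.863, -0.002]
wrist_force: [0.4, -0.4, -0.3]
finger_gap: 0.0854
```

>>> {"api": "move_arm", "payload": {"commands": [[[-0.3, -0.9, 0], [0, 0, 0], 1], [[-0.3, -0.9, 0], [0, 0, 0], 1], [[-0.3, -0.9, 0], [0, 0, 0], 1], [[-0.2, -0.6, 0], [0, 0, 0], 1], [[0, 0, 0], [0, 0, 0], 1]]}}

```text
clock: 20.85
tcp_pos: [0.3977, -0.1597, 0.1988]
orientation: [-0.001, -0.503, 0.864, -0.001]
wrist_force: [-0.9, -0.2, 0.9]
finger_gap: 0.0854
```

Run:
```python
from h import *
st()
for n in("top","scene"):
    c=eyes.read_camera(n);save(n+"12",c["frame"])
a=cv2.imread("pics/top12.png");cv2.imwrite("pics/t12z.png",cv2.resize(a[110:300,210:410],None,fx=3.1,fy=3.1,interpolation=cv2.INTER_CUBIC))
st()
```

```text
t 20.85 p [ 397.7 -159.7  198.8] yaw -119.54 zax [-0.001 -0.002 -1.   ] F [-0.86 -0.18  0.9 ] T [0.056 0.02  0.041] gap 85.4 j [-0.57  0.04 -0.36  1.17 -0.   -1.62]
t 20.95 p [ 398.  -157.5  198.7] yaw -119.39 zax [-0.001 -0.001 -1.   ] F [-0.33  0.73  0.38] T [-0.006  0.02  -0.023] gap 85.4 j [-0.56  0.04 -0.36  1.17 -0.   -1.62]
```

View pics/t12z.png

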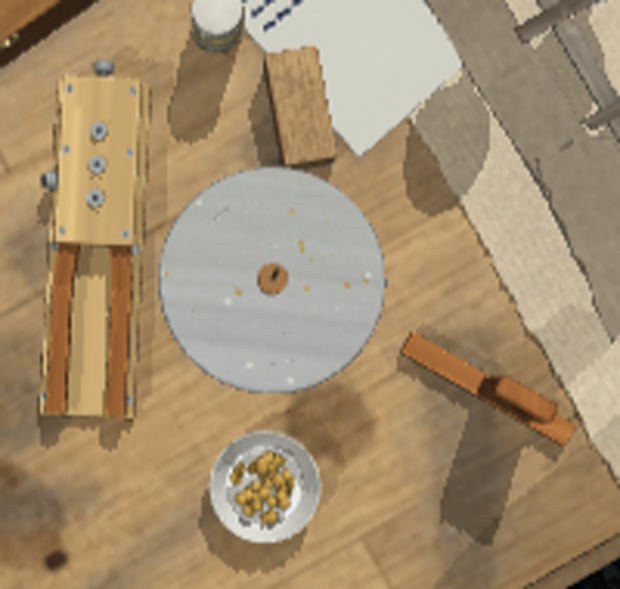

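View pics/scene12.png

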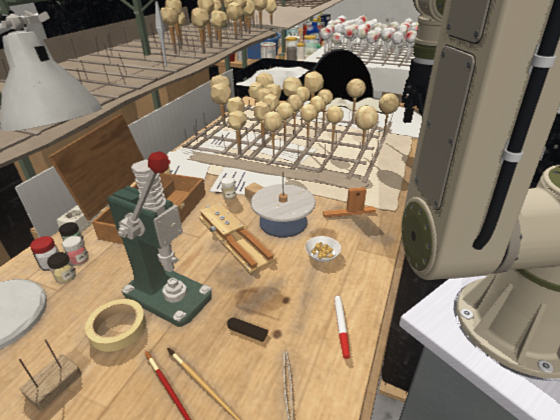

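The stick stands at about (367,235) px in the top view and the infeed is empty. The jar, dish and sanding block haven't moved. Handing in.

```bash
python3 -c "
from h import *
print(job.hand_in())"
```

```text
the job is handed in; nothing more can be done
None
```

The slat is fed fully into the tunnel and pressed against what I felt as the end stop, and the stick is back standing where it started. I handed in at about 21 s.

- **Feeding:** I pushed the wood slat with the blade only, from the infeed and past the shoe, which dragged about 3 to 7 N. Advance nearly stopped at a slat nose of jig x ≈ 97 mm, inside the pad's 94–108 mm range.
- **Pressing:** I estimate about 10 N on the pad. That comes from 15 N at the wrist, with the blade's load on the floor relieved, less 3.4 to 5 N of drag. The tip moved about 1.7 mm after first contact, which agrees. The highest wrist push I read was 17.1 N, part of it the blade rubbing on the floor.
- **Withdrawing:** The tip briefly pressed on the tunnel roof with about 7 N. I levelled the stick and it came out free.
- **Last checks:** The top and scene pictures show an empty infeed, the stick upright off the jig, and the jar, dish and sanding block unmoved.
- **Not checked:** I could not see the slat's tail inside the tunnel, so its contact with the stop rests on force and travel alone. Near the stop the force rose faster with travel than the pad's 6 N/mm, until I relieved the floor load.

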